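Gauge two wooden box sleeves and sort them into the tilt-out bin or the tray

TASK

Try both square wooden sleeves on the gauge board first: push each one along its lane onto the steel gauge pin until it stops, and leave both there. Then pull the tilt-out bin fully open to its stop, put the sleeve that went all the way home into the open bin, and lay the one that the pin stopped in the shallow tray. Leave the bin open, and do not disturb the carved figure, the cup and the brush.

Things in the scene. Friction and masses are not known exactly. Their poses are not given: they have to be found in the camera images.
- sleeve_a_mid (a point): Centre (half-way up) of a loose sleeve of dark wood: square tube open at both ends, 56 x 56 mm outside, 90 mm long along its own y axis, about 120 g, z up. Of the two sleeves, alike outside, one has a 40 mm square bore and goes fully over a gauge pin, the other a 32 mm bore and is stopped by the pin's nose; find which by trying. It starts in one lane of the gauge board, clear of the pin.
- sleeve_b_mid (a point): Centre (half-way up) of the other sleeve, in the other lane; same description and axes. A sleeve that is home on a pin must be drawn back at least 75 mm to the board's -y before it is lifted.
- gauge: Fixed plywood gauge board, 220 mm (x) x 280 mm (y), 20 mm thick; origin: centre of its underside, on the table. Two lanes run along its own y, centred at x = -60 and +60 mm: 59 mm wide channels on the board's top between aluminium strips 10 mm wide, 12 mm high, from y = -140 to +115 mm. Sleeve centres start at y = -85 to -55 mm and are pushed towards +y.
- nose_near (a point): Centre of the pin's nose (board y = +40 mm) in the board's x = -60 mm lane. A 36 mm square steel pin, centred 28 mm above the board's top, points to the board's -y, 75 mm out of a wooden stop block (face at board y = +115 mm, 76 mm above the table). Axes as the board's. Sleeve centre when fully home: 30 mm to +y of this point; when stopped by the nose: 45 mm to -y.
- nose_far (a point): The same point in the board's x = +60 mm lane. A 36 mm square steel pin, centred 28 mm above the board's top, points to the board's -y, 75 mm out of a wooden stop block (face at board y = +115 mm, 76 mm above the table). Axes as the board's. Sleeve centre when fully home: 30 mm to +y of this point; when stopped by the nose: 45 mm to -y.
- bin (a joint): Tilt of the tilt-out bin, rad: 0 shut, 0.78 fully open at its stop; starts at 0 to 0.06. It hinges on its lower front edge; its top comes out of the case towards the robot. The hinge is stiff (0.4 N m) and stays where it is left. Open, the mouth between the panel's top edge (117 mm above the table) and the case's top is about 125 mm wide; floor and panel form a V that a sleeve drops into.
- case: Fixed wooden case of the bin, closed on top: 130 mm deep (x), 190 mm wide (y), 172 mm high, its top set back 12 mm from the front. Origin: on the table, middle of the front's foot (the hinge line); x points into the case, away from the front.
- bin_hinge (a point): Middle of the bin's hinge line, at the foot of its front, on the table. Axes turn with the bin: y along the hinge; shut, x points into the case and z up. In these axes the front panel is 10 mm thick (x 0 to 10) and 164 mm high and wide; behind it a white bucket reaches to x = 110 mm, 152 mm wide inside, floor top at z = 10 mm, back wall to z = 92 mm.
- bin_handle (a point): Middle of the bin's steel bar handle, 10 mm thick and 110 mm long, parallel to the hinge, 40 mm in front of the panel and 175 mm above the hinge when shut. In the bin's frame (point bin_hinge) it is at x = -40, z = +175 mm. It can be pinched or hooked from above.
- tray: Fixed shallow open grey plastic tray, 170 mm (x) x 135 mm (y), 30 mm high, walls and floor 4 to 5 mm. Origin: centre of its underside, on the table.
- figure_mid (a point): Bystander: turned dark wood figure standing on the table, 126 mm high, 68 mm across; point 60 mm above its foot.
- jar_mid (a point): Bystander: blue ceramic cup standing on the table, 80 mm high, 70 mm across; point 40 mm above its foot.
- brush_grip (a point): Bystander: hand brush lying on the table, 180 mm long; a point on its handle.

How it is judged:
By the outcome, as a careful person would: the job done as asked, in the order asked, and still so for the second after the job is handed in, with the robot touching nothing.
It also fails if it takes over 72 s, if anything falls off the work surface, if the arm or the gripper's body presses on something with over 40 N, if the wrist force passes 120 N, or if a joint passes its speed limit or range.

ROBOT

A 7-joint arm with a two-finger parallel gripper is mounted at the origin on the work surface. World frame = base frame: x ahead of the robot, y to its left, z up, the work surface at z = 0. Lengths are in mm, angles in rad, forces in N, time in s.
With the tool pointing down it reaches from about 350 to 775 mm from the base axis. Payload 3.1 kg.
Tool frame: the origin (TCP) lies midway between the tips of the shut fingers; the grasp point (between the pads) lies 19 mm behind it; z points along the fingers, x is the direction in which the jaws open and shut, and the axes are right-handed (so a half turn about z gives the same grasp; the last joint's range is limited). The gripper opens to 85 mm and grips with 20 to 120 N. Pads are 22 mm wide; open, the fingers measure 114 mm over their backs; the gripper's body (76 mm by 85 mm) begins 54 mm behind the grasp point. The pads swing forward as they close: fully open they stand 13 mm farther back than shut.
Start: joints at [1.07, 0.311, 0.014, 1.512, -0.004, 1.319, -0.027], TCP at [243.613, -493.123, 231.304] pointing down, gripper open.
Joint ranges: [-2.7, 2.7], [-0.3, 1.91], [-1.27, 1.3], [0.12, 2.57], [-1.44, 4.58], [0.2, 2.03], [-3.05, 3.05]. Speed limits (rad/s): [2.79, 2.79, 3.14, 3.14, 3.14, 3.14, 3.14].

INTERFACE

Orientations are given as a unit quaternion [w, x, y, z].
In Python, from rig import r gives the robot as it stands.
- The arm moves only by the tool arm_command, never from a script. Its argument "series" is text: rows parted by semicolons, each of 5 numbers parted by spaces: the closure, from 0 (fully open) to 1 (shut), then the shift along the tool's x, y, z in units of 30 mm (1.0 is 30 mm), then the turn about the tool's z in units of 6 degrees (1.0 is 6 degrees). In form: hand tx ty tz roll; .... A call has 1 to 20 rows; each row is the pose to reach, as a shift and turn from the pose commanded when the call began, along the tool's axes at that moment; what a row does not reach only later rows make up. A row lasts 1/8 s, in which the tool goes at most 62.5 mm and 10.7 degrees, less where a joint would pass 70% of its speed; a pose out of reach is approached as far as the arm can. A call with a gripper value outside its range is refused whole. The fingers move at their own pace and stop on an object; "newtons" is the grip in N (left out, the last holds). Time passes only in rows, so rows that repeat a pose let the fingers close. It gives the time, the measured TCP pose, the force and the opening at its end, in the units of the state.
- r.sense(): the state, without advancing time (a new reading comes with each control period).
- r.camera(name): name is "scene" or "side" or "wrist"; returns (picture, depth): 480x640x3 uint8, red, green, blue; 480x640 float32, mm along the optical axis (not along the pixel's ray), 0 where there is no reading.
- r.camera_params(name): a dict with "fx", "fy", "cx", "cy" (pixels), "origin" and "rotation" of the camera in the world; the wrist camera has in their place "mount" (4x4, takes a point from camera to tool coordinates, whose origin is the TCP and whose axes are the tool frame's). Camera axes: x right, y up, looking along -z (the intrinsics and any distortion apply to the point x, -y, -z); pixel columns grow to the right and rows downward; lengths in mm; the calibration is good to about 2 mm. A picture is of the moment at which its call begins: read the wrist's pose just before it. camera_params takes no time and is no camera call.
- r.job_done(): hands the job in, once; it reports no verdict.
The state is a dict: "t": time; "joint_pos": joint angles; "qvel": joint speeds; "joint_torque": joint torques, N m; "position": TCP position; "eef_rot": TCP orientation; "contact_force": force on the tool from outside, world axes, zero at the start; "ft_torque": the same for the moment, N m; "width": finger opening in mm.
Only numpy, scipy, OpenCV 4.12 (cv2) and the standard library are available. Lean on these libraries where they do the work, as an engineer would, in place of code of your own. Each camera call takes 0.05 s, during which the arm holds its last target. There are 200 camera calls.

## Working session

There is one attempt and no reset: what is moved stays moved. The work goes in short steps, Python scripts to look and compute and a tool call to move; the robot and the scene stay as the last step left them, time stands still between calls to the robot, and variables do not carry over. Pictures are saved under pics/ and viewed, about 8 in all and at most 12, crops included, and the job is handed in when it is done.

Besides the shell and the picture viewer there is one more tool, called after "Request:" as a command line: name --argument value ..., lists and objects as JSON in quotes. arm_command: Moves the arm, as the interface text tells. Its arguments: {"type":"object","properties":{"series":{"type":"string"},"newtons":{"type":"number"}},"required":["series"]}

```bash
ls; mkdir -p pics; cat > h.py <<'E'
import numpy as np, cv2
from rig import r
from scipy.spatial.transform import Rotation as R
def q2R(q): return R.from_quat([q[1],q[2],q[3],q[0]]).as_matrix()
def cam(name):
    s=r.sense(); p=r.camera_params(name); im,d=r.camera(name)
    if 'mount' in p:
        T=np.eye(4);T[:3,:3]=q2R(s['eef_rot']);T[:3,3]=s['position'];T=T@np.array(p['mount'])
        o,Rm=T[:3,3],T[:3,:3]
    else: o,Rm=np.array(p['origin']),np.array(p['rotation'])
    return im,d,p,o,Rm
def cloud(d,p,o,Rm):
    v,u=np.mgrid[0:d.shape[0],0:d.shape[1]]
    P=np.stack([(u-p['cx'])/p['fx']*d,-(v-p['cy'])/p['fy']*d,-d],-1)
    W=P@Rm.T+o; W[d<=0]=np.nan; return W
def save(im,n): cv2.imwrite('pics/'+n,im[...,::-1])
E
python3 - <<'E'
from h import *
for n in ['scene','side']:
    im,d,p,o,Rm=cam(n); save(im,n+'0.png'); np.save(n+'0.npy',cloud(d,p,o,Rm)); print(n,p,(d>0).mean())
print(r.camera_params('wrist'));print(r.sense())
E
```

```text
picsTraceback (most recent call last):
  File "<stdin>", line 3, in <module>
  File "h.py", line 15, in cloud
    W=P@Rm.T+o; W[d<=0]=np.nan; return W
      ~^~~~~
ValueError: matmul: Input operand 1 has a mismatch in its core dimension 0, with gufunc signature (n?,k),(k,m?)->(n?,m?) (size 4 is different from 3)
```

```bash
sed -i "s/o,Rm=np.array(p\['origin'\]),np.array(p\['rotation'\])/o,Rm=np.array(p['origin']),q2R(p['rotation'])/" h.py
python3 - <<'E'
from h import *
for n in ['scene','side']:
    im,d,p,o,Rm=cam(n); save(im,n+'0.png'); np.save(n+'0.npy',cloud(d,p,o,Rm)); print(n,p,(d>0).mean())
print(r.camera_params('wrist'));print(r.sense())
E
```

```text
scene {'fx': 519.7472318363326, 'fy': 519.7472318363326, 'cx': 318.362071378947, 'cy': 241.93840523053154, 'origin': array([939.62915621, 265.84891228, 893.39835618]), 'rotation': array([0.39234157, 0.11439498, 0.24484553, 0.87922269])} 0.9959537760416667
side {'fx': 561.4850549818569, 'fy': 561.4850549818569, 'cx': 323.5621598622548, 'cy': 239.52809311887864, 'origin': array([1156.52626526, -377.92338528, 1115.01290674]), 'rotation': array([0.84103765, 0.24440092, 0.14250729, 0.46110251])} 0.9962109375
{'fx': 338.81155186546687, 'fy': 338.81155186546687, 'cx': 319.4508020148465, 'cy': 240.33991226632466, 'mount': array([[ 9.99999958e-01,  1.58263207e-04,  2.42662484e-04,
        -5.15894659e-01],
       [ 2.23667302e-04, -9.54110029e-01, -2.99456176e-01,
        -7.70749773e+01],
       [ 1.84133815e-04,  2.99456218e-01, -9.54110025e-01,
        -1.42912802e+02],
       [ 0.00000000e+00,  0.00000000e+00,  0.00000000e+00,
         1.00000000e+00]])}
{'t': 0.15, 'joint_pos': array([ 1.07028583,  0.31155639,  0.01397663,  1.51268398, -0.00439209,
        1.31920914, -0.02720014]), 'qvel': array([ 2.35038678e-05, -1.30005647e-03, -4.63421331e-04, -3.90257931e-03,
        5.67125752e-04, -9.19561287e-04,  5.47982062e-04]), 'joint_torque': array([ 2.71458875e-04, -3.80272758e+01,  1.46238282e-01, -2.30848181e+01,
        1.22587368e-02,  9.68734705e-03, -1.91958304e-05]), 'position': array([ 243.35955298, -492.61109999,  230.46458956]), 'eef_rot': array([-4.46540710e-04,  8.49401485e-01, -5.27746420e-01, -7.96495673e-04]), 'contact_force': array([-0.38835266,  0.13662131, -0.45546452]), 'ft_torque': array([0.03483446, 0.0272041 , 0.03484743]), 'width': 85.38610956269224}
```

View pics/scene0.png

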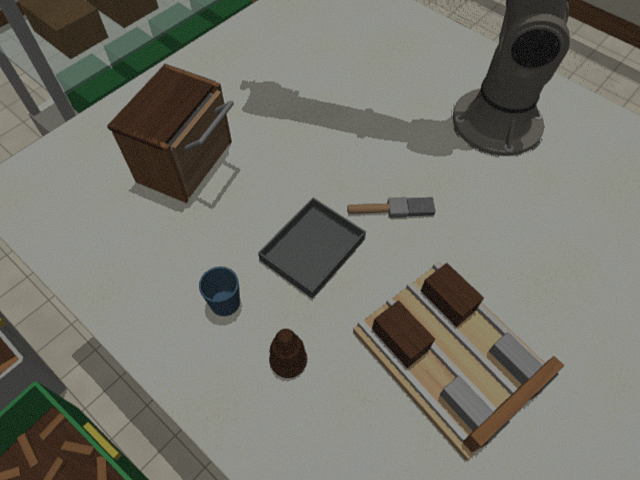

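View pics/side0.png

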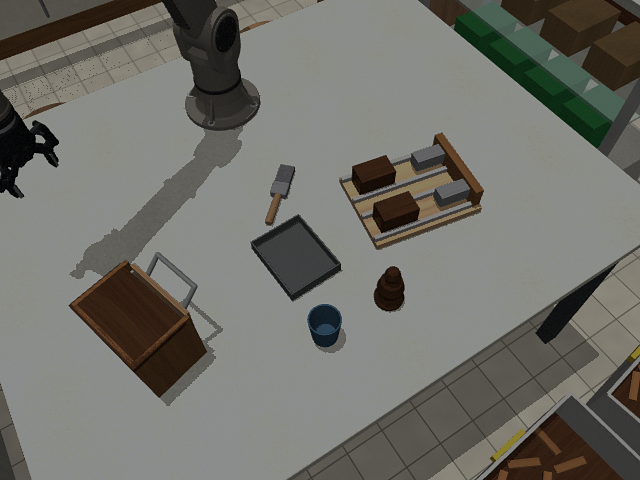

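Both views show: gauge board (scene ~(455,360)), two dark sleeves at (403,335) and (452,295), stop block at lower right; bin case at (175,130) with handle (215,120); tray (312,247); brush (390,207); cup (221,290); figure (288,352). Now measuring from depth.

```bash
python3 - <<'E'
from h import *
from scipy import ndimage as nd
for n in ['scene','side']:
    W=np.load(n+'0.npy'); im=cv2.imread(f'pics/{n}0.png')[...,::-1].astype(int)
    x,y,z=W[...,0],W[...,1],W[...,2]
    print(n,'table z',np.nanmedian(z[(abs(z)<15)&(x>300)&(x<700)]))
    for lo,hi,minc in [(12,27,60),(27,38,30),(60,70,60),(70,84,60),(100,185,60)]:
        m=(z>lo)&(z<hi)&(x>150)&(x<1000)&(abs(y)<700)&(x**2+y**2>200**2)
        m=nd.binary_opening(m,iterations=1)
        L,k=nd.label(m)
        for i in range(1,k+1):
            q=L==i
            if q.sum()<minc: continue
            P=W[q]; c=im[q].mean(0)
            rc=cv2.minAreaRect(P[:,:2].astype(np.float32))
            v,u=np.argwhere(q).mean(0)
            print(lo,hi,'n',q.sum(),'uv',int(u),int(v),'med z %.0f'%np.median(P[:,2]),'c',np.round(rc[0]),'sz',np.round(rc[1]),'ang %.1f'%rc[2],'rgb',c.round())
E
```

```text
scene table z 0.4923585365135068
12 27 n 425 uv 187 175 med z 19 c [ 586. -398.] sz [105. 227.] ang 72.3 rgb [52. 40. 28.]
12 27 n 1094 uv 398 205 med z 18 c [370. -31.] sz [ 44. 180.] ang 45.3 rgb [95. 88. 82.]
12 27 n 177 uv 333 214 med z 20 c [ 468. -103.] sz [  3. 107.] ang 3.3 rgb [35. 36. 35.]
12 27 n 85 uv 271 242 med z 20 c [ 599. -149.] sz [59.  3.] ang 2.9 rgb [33. 34. 33.]
12 27 n 68 uv 278 269 med z 19 c [634. -98.] sz [ 3. 55.] ang 3.6 rgb [37. 38. 37.]
12 27 n 172 uv 423 277 med z 21 c [460. 118.] sz [18. 57.] ang 89.6 rgb [136. 124.  97.]
12 27 n 113 uv 220 288 med z 20 c [ 736. -150.] sz [17. 48.] ang 61.9 rgb [26. 36. 44.]
12 27 n 2848 uv 455 348 med z 20 c [540. 227.] sz [255.  39.] ang 80.2 rgb [134. 120.  92.]
12 27 n 177 uv 375 314 med z 20 c [579.  96.] sz [57. 17.] ang 1.1 rgb [136. 118.  91.]
12 27 n 61 uv 227 310 med z 19 c [ 755. -109.] sz [ 8. 36.] ang 64.2 rgb [25. 35. 42.]
12 27 n 1346 uv 484 338 med z 21 c [490. 293.] sz [142.  55.] ang 79.7 rgb [127. 114.  87.]
12 27 n 1460 uv 413 392 med z 20 c [648. 221.] sz [280.  15.] ang 81.0 rgb [118. 104.  81.]
1
[... 4952 characters left out ...]
84 n 746 uv 373 169 med z 76 c [475. 177.] sz [92. 62.] ang 80.0 rgb [50. 31. 19.]
70 84 n 831 uv 396 206 med z 76 c [593. 157.] sz [92. 60.] ang 80.8 rgb [51. 31. 19.]
70 84 n 129 uv 388 287 med z 78 c [755.  18.] sz [50. 21.] ang 33.3 rgb [33. 19. 11.]
70 84 n 174 uv 324 310 med z 78 c [ 734. -126.] sz [69. 42.] ang 53.7 rgb [33. 50. 63.]
70 84 n 110 uv 323 331 med z 79 c [ 764. -147.] sz [64. 24.] ang 55.0 rgb [31. 48. 62.]
70 84 n 86 uv 158 375 med z 76 c [ 673. -463.] sz [ 4. 50.] ang 16.2 rgb [41. 26. 14.]
100 185 n 8715 uv 137 315 med z 171 c [ 563. -428.] sz [197. 187.] ang 16.4 rgb [58. 39. 26.]
100 185 n 221 uv 392 274 med z 119 c [750.  30.] sz [34. 29.] ang 79.0 rgb [37. 23. 14.]
```

```bash
cat >> h.py <<'E'
def go(x,y,z,th,s=None):
    """units (tx ty tz roll) from the present pose to TCP x,y,z with tool-x at world angle th deg"""
    s=s or r.sense(); M=q2R(s['eef_rot']); d=M.T@(np.array([x,y,z])-s['position'])/30
    th0=np.degrees(np.arctan2(M[1,0],M[0,0])); ro=(-(th-th0)+90)%180-90
    print('units',d.round(2),'roll',round(ro/6,2),'th0 %.1f'%th0)
def st():
    s=r.sense(); M=q2R(s['eef_rot'])
    print('t %.2f'%s['t'],s['position'].round(1),'th %.1f'%np.degrees(np.arctan2(M[1,0],M[0,0])),'tilt',M[:2,2].round(3),'F',s['contact_force'].round(1),'w %.1f'%s['width'],'q',s['joint_pos'].round(2))
E
python3 - <<'E'
from h import *
go(475,178,150,-9.7); go(593,158,150,-9.7)
E
```

```text
units [-16.62 -16.82   2.71] roll -9.0 th0 -63.7
units [-14.28 -20.06   2.71] roll -9.0 th0 -63.7
```

Request:
arm_command --series "0 -1.2 -1.2 0 -0.6; 0 -2.4 -2.4 0 -1.2; 0 -3.6 -3.6 0 -2; 0 -4.8 -4.8 0.3 -2.8; 0 -6 -6 0.5 -3.5; 0 -7.2 -7.3 0.8 -4.2; 0 -8.4 -8.5 1 -5; 0 -9.6 -9.7 1.3 -5.6; 0 -10.8 -10.9 1.6 -6.2; 0 -12 -12.1 1.9 -7; 0 -13.2 -13.3 2.1 -7.6; 0 -14.4 -14.5 2.3 -8.2; 0 -15.5 -15.6 2.5 -8.7; 0 -16.2 -16.4 2.7 -9; 0 -16.6 -16.8 2.7 -9; 0 -16.6 -16.8 2.7 -9; 0 -16.6 -16.8 2.7 -9" --newtons 25

```text
t: 2.28
position: [474.9, 174.7, 150.3]
eef_rot: [0.001, 0.996, -0.086, -0.0]
contact_force: [0.7, 0.2, -0.6]
width: 85.5
```

```bash
python3 - <<'E'
from h import *
st(); go(475,178,42,-9.7)
im,d,p,o,Rm=cam('wrist'); W=cloud(d,p,o,Rm); save(im,'w1.png')
for lo,hi in [(70,84),(60,69)]:
    m=((W[...,2]>lo)&(W[...,2]<hi)).astype(np.uint8)
    n,L,S,C=cv2.connectedComponentsWithStats(m)
    for i in range(1,n):
        if S[i,4]>800:
            rc=cv2.minAreaRect(W[L==i][:,:2].astype(np.float32)); print(lo,S[i],np.round(rc[0],1),np.round(rc[1],1),round(rc[2],1))
E
```

```text
t 2.27 [474.9 174.7 150.3] th -9.8 tilt [-0.    -0.002] F [ 0.7  0.2 -0.6] w 85.5 q [ 0.12  0.35 -0.65  1.74  0.24  1.13 -0.77]
units [-0.01 -0.11  3.61] roll -0.02 th0 -9.8
70 [  445   177   108   129 11115] [593.6 159.4] [90.7 57.3] 80.1
70 [  275   178    88   129 10633] [475.4 179.5] [90.8 56.2] 80.6
60 [ 287    0   62   70 4201] [496.6 306.2] [35.6 36.1] 80.5
60 [ 482    0   75   70 4412] [614.5 286.4] [36.5 37.2] 79.7
```

Wrist depth agrees (sleeve at (475.4,179.5), 90.7×56 mm). Descend and grip.

Request:
arm_command --series "0 0 -0.05 0.9 0; 0 0 -0.13 1.8 0; 0 0 -0.13 2.7 0; 0 0 -0.13 3.4 0; 0 0 -0.13 3.6 0; 0 0 -0.13 3.6 0; 1 0 -0.13 3.6 0; 1 0 -0.13 3.6 0; 1 0 -0.13 3.6 0; 1 0 -0.13 3.6 0; 1 0 -0.13 3.6 0; 1 0 -0.13 3.6 0" --newtons 25

```text
t: 3.82
position: [476.4, 180.8, 43.3]
eef_rot: [-0.0, 0.996, -0.085, 0.001]
contact_force: [-0.2, -1.1, 6.1]
width: 55.6
```

Request:
arm_command --series "1 0 -0.3 0 0; 1 0 -0.7 0 0; 1 0 -1.1 0 0; 1 0 -1.5 0 0; 1 0 -1.8 0 0; 1 0 -2 0 0; 1 0 -2.1 0 0; 1 0 -2.2 0 0; 1 0 -2.3 0 0; 1 0 -2.4 0 0; 1 0 -2.5 0 0; 1 0 -2.5 0 0"

```text
t: 5.32
position: [488.7, 250.8, 43.5]
eef_rot: [0.003, 0.996, -0.086, 0.0]
contact_force: [-2.7, -7.8, 12.5]
width: 55.5
```

```bash
python3 - <<'E'
from h import *
st(); s=r.sense(); u=np.array([.168,.986]); print('along from start',(s['position'][:2]-[475.3,179])@u)
E
```

```text
t 5.33 [488.7 250.8  43.5] th -9.8 tilt [ 0.    -0.006] F [-2.7 -7.8 12.5] w 55.5 q [-0.09  0.56 -0.58  1.73  0.37  0.96 -0.99]
along from start 73.05104454975175
```

Request:
arm_command --series "1 0 -0.1 0 0; 1 0 -0.2 0 0; 1 0 -0.3 0 0; 1 0 -0.4 0 0; 1 0 -0.5 0 0; 1 0 -0.6 0 0; 1 0 -0.6 0 0"

```text
t: 6.2
position: [491.8, 268.7, 43.5]
eef_rot: [0.003, 0.996, -0.086, 0.0]
contact_force: [-2.9, -6.5, 11.0]
width: 55.6
```

```bash
cat >> h.py <<'E'
def tops(name,lo=70,hi=84,mn=200):
    im,d,p,o,Rm=cam(name); W=cloud(d,p,o,Rm)
    m=((W[...,2]>lo)&(W[...,2]<hi)&(W[...,0]>300)).astype(np.uint8)
    n,L,S,C=cv2.connectedComponentsWithStats(m)
    for i in range(1,n):
        if S[i,4]>mn:
            rc=cv2.minAreaRect(W[L==i][:,:2].astype(np.float32)); print(name,'uv',C[i].round(),'z %.0f'%np.median(W[L==i][:,2]),np.round(rc[0],1),np.round(rc[1],1),round(rc[2],1))
    return im,W
E
python3 - <<'E'
from h import *
st(); im,W=tops('wrist'); save(im,'w2.png')
E
```

```text
t 6.20 [491.8 268.7  43.5] th -9.8 tilt [ 0.    -0.006] F [-2.9 -6.5 11. ] w 55.6 q [-0.12  0.58 -0.58  1.7   0.38  0.97 -1.01]
wrist uv [407.  37.] z 76 [537.4 366.6] [ 18.8 141.2] 80.2
wrist uv [319. 320.] z 76 [492.6 274.4] [78.  82.9] 79.1
wrist uv [625. 440.] z 75 [614.6 199.5] [11.8 22.8] 40.8
```

Request:
arm_command --series "1 0 -0.2 0 0; 1 0 -0.4 0 0; 1 0 -0.6 0 0; 1 0 -0.8 0 0; 1 0 -1 0 0; 1 0 -1.2 0 0; 1 0 -1.3 0 0; 1 0 -1.4 0 0; 1 0 -1.5 0 0; 1 0 -1.6 0 0; 1 0 -1.7 0 0; 1 0 -1.8 0 0; 1 0 -1.8 0 0"

```text
t: 7.88
position: [500.4, 319.2, 43.5]
eef_rot: [0.006, 0.996, -0.086, -0.0]
contact_force: [-4.2, -11.2, 15.7]
width: 55.5
```

```bash
python3 - <<'E'
from h import *
st(); im,W=tops('wrist'); save(im,'w3.png')
E
```

```text
t 7.88 [500.4 319.2  43.5] th -9.8 tilt [-0.002 -0.011] F [ -4.2 -11.2  15.7] w 55.5 q [-0.22  0.64 -0.57  1.6   0.39  1.03 -1.08]
wrist uv [370. 261.] z 76 [536.2 329.4] [100.  150.9] 80.4
```

View pics/w3.png

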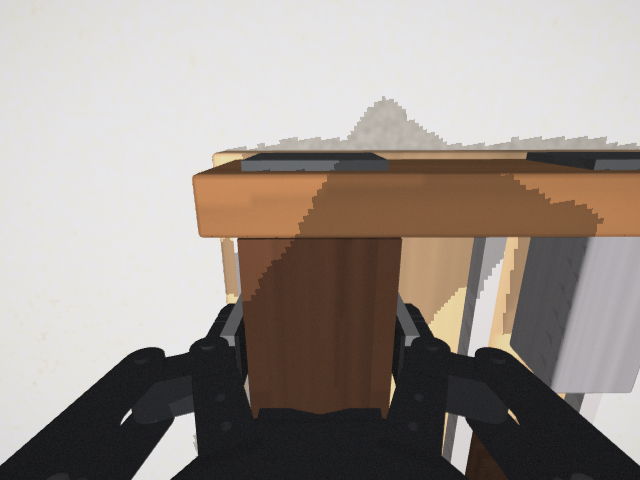

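View (3rd picture): the sleeve's front edge at row ~238 touches the stop block – sleeve in the near lane is home. Release, lift, go over to the other sleeve and down.

Request:
arm_command --series "0 0 0.05 0 0; 0 0 0.1 0 0; 0 0 0.1 0 0; 0 0 0.1 0 0; 0 0 0.1 -0.6 0; 0 0 0.1 -1.4 0; 0 0 0.1 -2.2 0; 0 0.8 0.9 -2.5 0; 0 1.8 2.1 -2.5 0; 0 2.8 3.3 -2.5 0; 0 3.5 4.2 -2.5 0; 0 3.97 4.8 -2.2 0; 0 3.97 4.8 -1.8 0; 0 3.97 4.8 -1.2 0; 0 3.97 4.8 -0.6 0; 0 3.97 4.8 0 0; 0 3.97 4.8 0 0; 0 3.97 4.8 0 0"

```text
t: 10.18
position: [593.7, 163.7, 42.5]
eef_rot: [-0.0, 0.996, -0.084, 0.0]
contact_force: [-0.6, -0.3, 0.1]
width: 85.6
```

Request:
arm_command --series "1 0 0 0 0; 1 0 0 0 0; 1 0 0 0 0; 1 0 0 0 0; 1 0 0 0 0; 1 0 0 0 0; 1 0 -0.3 0 0; 1 0 -0.7 0 0; 1 0 -1.1 0 0; 1 0 -1.5 0 0; 1 0 -1.8 0 0; 1 0 -1.9 0 0; 1 0 -2 0 0; 1 0 -2.1 0 0; 1 0 -2.2 0 0; 1 0 -2.3 0 0; 1 0 -2.4 0 0; 1 0 -2.4 0 0" --newtons 25

```text
t: 12.42
position: [606.4, 227.9, 43.3]
eef_rot: [0.005, 0.996, -0.086, 0.0]
contact_force: [-3.4, -9.2, 11.2]
width: 55.8
```

```bash
python3 - <<'E'
from h import *
st(); im,W=tops('wrist'); save(im,'w4.png');tops('scene')
E
```

```text
t 12.43 [606.4 227.9  43.3] th -9.9 tilt [-0.   -0.01] F [-3.4 -9.2 11.2] w 55.8 q [-0.06  0.73 -0.53  1.43  0.4   1.09 -0.84]
wrist uv [ 24. 189.] z 76 [526.5 310.4] [92.  22.6] 66.4
wrist uv [319. 324.] z 76 [607.  232.3] [74.8 83. ] 80.2
scene uv [180. 158.] z 77 [ 586.1 -399.4] [107.7 228.2] 72.5
scene uv [218. 283.] z 79 [ 744.8 -132.3] [69.5 68.2] 84.6
scene uv [516. 375.] z 76 [559. 319.] [114.5 200.6] 80.2
scene uv [413. 347.] z 77 [603.7 194.4] [33.6 49.9] 80.6
scene uv [287. 352.] z 80 [749.4  36.8] [42.4 52.1] 52.8
scene uv [444. 375.] z 76 [610.2 252.9] [29.8 57.5] 80.2
```

View pics/w4.png

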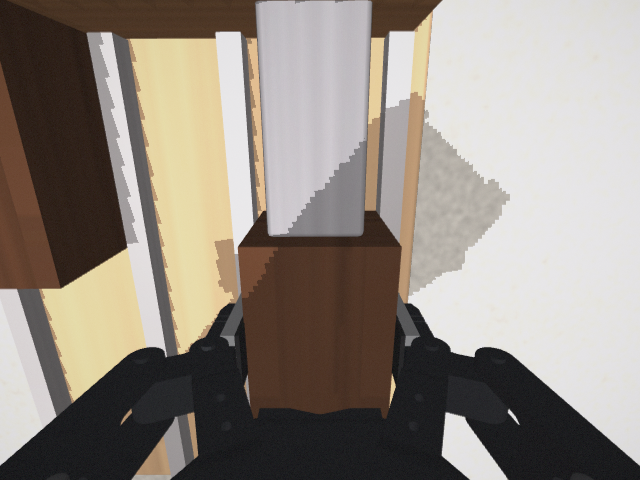

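Picture 4: the second sleeve's front face is exactly at the pin's nose (row ~240). Push a bit more to see whether it stops.

Request:
arm_command --series "1 0 -0.1 0 0; 1 0 -0.2 0 0; 1 0 -0.3 0 0; 1 0 -0.4 0 0; 1 0 -0.5 0 0; 1 0 -0.5 0 0"

```text
t: 13.28
position: [606.4, 228.5, 42.7]
eef_rot: [0.017, 0.996, -0.089, -0.004]
contact_force: [-12.7, -26.6, 24.4]
width: 55.6
```

```bash
python3 - <<'E'
from h import *
st();tops('scene')
E
```

```text
t 13.28 [606.4 228.5  42.7] th -10.2 tilt [-0.01  -0.034] F [-12.7 -26.6  24.4] w 55.6 q [-0.08  0.74 -0.52  1.41  0.41  1.12 -0.86]
scene uv [180. 159.] z 77 [ 586.6 -398.4] [108.9 228.5] 72.1
scene uv [218. 283.] z 79 [ 745.  -131.7] [69.1 68. ] 47.7
scene uv [517. 377.] z 76 [559.2 320.7] [112.1 200.5] 80.6
scene uv [414. 347.] z 76 [600.1 196. ] [35.5 57.3] 81.0
scene uv [287. 351.] z 80 [749.4  36.8] [42.9 51.8] 54.7
scene uv [444. 376.] z 76 [610.8 254. ] [27.6 56.8] 79.9
```

Force rose to 30 N with no movement: far-lane sleeve is stopped by the nose. Back off, release, lift; then measure bin and tray.

Request:
arm_command --series "1 0 0.4 0 0; 1 0 0.5 0 0; 0 0 0.5 0 0; 0 0 0.5 0 0; 0 0 0.5 0 0; 0 0 0.5 0 0; 0 0 0.5 -0.8 0; 0 0 0.5 -2 0; 0 0 0.5 -3.5 0; 0 0 0.5 -5 0; 0 0 0.5 -6 0; 0 0 0.5 -6 0"

```text
t: 14.82
position: [607.0, 235.8, 225.7]
eef_rot: [-0.002, 0.996, -0.084, 0.003]
contact_force: [0.0, 0.2, 0.3]
width: 85.4
```

```bash
cat > bin.py <<'E'
from h import *
def look(ns=('scene','side'),saved=False):
    A=[]
    for n in ns:
        im,d,p,o,Rm=cam(n); W=cloud(d,p,o,Rm); save(im,n+'_b.png')
        A.append((n,W,im.astype(int)))
    return A
E
python3 - <<'E'
from bin import *
st()
for n,W,im in look():
    x,y,z=np.moveaxis(W,-1,0)
    near=(x>400)&(x<760)&(y<-280)&(y>-620)
    sat=im.max(-1)-im.min(-1)
    top=near&(z>166)&(z<178)&(sat>12)
    rc=cv2.minAreaRect(W[top][:,:2].astype(np.float32)); print(n,'top',np.round(rc[0],1),np.round(rc[1],1),round(rc[2],1),'z %.1f'%np.median(z[top]))
    e=np.array([np.cos(np.radians(17)),np.sin(np.radians(17))]); f=np.array([-e[1],e[0]])
    a=x*e[0]+y*e[1]; b=x*f[0]+y*f[1]
    for lo in (150,166):
        m=near&(z>lo)&(z<185); B=b[m]
        h,ed=np.histogram(B,bins=np.arange(np.floor(B.max())-70,B.max()+3,4)); print(lo,list(zip(ed.astype(int),h)))
    m=near&(sat<10)&(z>60)&(z<190)&(b>b[top].max()+12)
    P=W[m]; print('handle n',len(P),'a',np.percentile(a[m],[2,50,98]).round(1),'b',np.percentile(b[m],[5,50,95]).round(1),'z',np.percentile(z[m],[5,50,95]).round(1))
    tr=(abs(z-30)<3)&(x>430)&(x<680)&(y>-190)&(y<20)&(sat<15)
    rc=cv2.minAreaRect(W[tr][:,:2].astype(np.float32)); print('tray',tr.sum(),np.round(rc[0],1),np.round(rc[1],1),round(rc[2],1))
tops('scene')
E
```

```text
t 14.82 [607.  235.8 225.7] th -9.7 tilt [0.006 0.003] F [0.  0.2 0.3] w 85.4 q [-0.06  0.59 -0.59  1.2   0.31  1.44 -0.77]
scene top [ 565.8 -431.3] [195.8 178.1] 16.4 z 171.9
150 [(np.int64(-547), np.int64(366)), (np.int64(-543), np.int64(53)), (np.int64(-539), np.int64(48)), (np.int64(-535), np.int64(197)), (np.int64(-531), np.int64(154)), (np.int64(-527), np.int64(331)), (np.int64(-523), np.int64(2)), (np.int64(-519), np.int64(5)), (np.int64(-515), np.int64(5)), (np.int64(-511), np.int64(12)), (np.int64(-507), np.int64(15)), (np.int64(-503), np.int64(15)), (np.int64(-499), np.int64(16)), (np.int64(-495), np.int64(13)), (np.int64(-491), np.int64(33)), (np.int64(-487), np.int64(93)), (np.int64(-483), np.int64(165)), (np.int64(-479), np.int64(12))]
166 [(np.int64(-547), np.int64(241)), (np.int64(-543), np.int64(30)), (np.int64(-539), np.int64(23)), (np.int64(-535), np.int64(28)), (np.int64(-531), np.int64(10)), (np.int64(-527), np.int64(9)), (np.int64(-523), np.int64(0)), (np.int64(-519), np.int64(0)), (np.int64(-515), np.int64(0)), (np.int64(-511), np.int64(0)), (np.int64(-507), np
[... 1285 characters left out ...]
np.int64(-514), np.int64(0)), (np.int64(-510), np.int64(0)), (np.int64(-506), np.int64(2)), (np.int64(-502), np.int64(9)), (np.int64(-498), np.int64(21)), (np.int64(-494), np.int64(47)), (np.int64(-490), np.int64(130)), (np.int64(-486), np.int64(102)), (np.int64(-482), np.int64(21))]
handle n 446 a [356.5 418.5 474.5] b [-512.  -489.2 -482. ] z [153.6 174.9 180. ]
tray 392 [549.1 -90.1] [172.8 136.1] 3.0
scene uv [181. 159.] z 77 [ 586.7 -398.8] [107.7 228. ] 72.2
scene uv [218. 283.] z 78 [ 744.8 -132.1] [68.8 68.1] 84.9
scene uv [516. 375.] z 76 [559.6 319.1] [114.  200.5] 81.0
scene uv [431. 361.] z 76 [604.9 222.9] [90.3 57.7] 80.1
scene uv [287. 352.] z 80 [749.3  36.9] [42.8 52.2] 55.1
```

```bash
python3 - <<'E'
from h import *
go(538.7,-342.5,225,-73.3)
E
```

```text
units [ 1.06 19.31 -0.11] roll 10.6 th0 -9.7
```

Request:
arm_command --series "0.3 0.05 1 0 0.6; 0.6 0.1 2.4 0 1.3; 0.6 0.2 4 0 2.2; 0.6 0.3 5.6 0 3.1; 0.6 0.4 7.2 0 4; 0.6 0.5 8.8 0 4.9; 0.6 0.6 10.4 0 5.8; 0.6 0.7 12 0 6.7; 0.6 0.8 13.6 0 7.6; 0.6 0.9 15.2 0 8.4; 0.6 0.95 16.8 0 9.2; 0.6 1 18.2 0 10; 0.6 1.06 19 0 10.5; 0.6 1.06 19.3 0 10.6; 0.6 1.06 19.3 0 10.6; 0.6 1.06 19.3 0 10.6; 0.6 1.06 19.3 0 10.6"

```text
t: 17.1
position: [540.1, -339.9, 222.6]
eef_rot: [-0.0, 0.803, -0.596, 0.0]
contact_force: [1.0, -0.3, 0.3]
width: 34.3
```

```bash
python3 - <<'E'
from h import *
st()
im,d,p,o,Rm=cam('wrist'); W=cloud(d,p,o,Rm); save(im,'w5.png')
z=W[...,2]; s=r.sense(); M=q2R(s['eef_rot'])
L=(W-s['position'])@M   # tool coords
for lo,hi in [(174,186),(168,174),(160,167)]:
    m=(z>lo)&(z<hi)&(abs(L[...,0])<70)&(abs(L[...,1])<70)
    print(lo,m.sum(), [np.percentile(L[m][:,k],[2,25,50,75,98]).round(1) for k in (0,1)] if m.any() else '')
E
```

```text
t 17.10 [ 540.1 -339.9  222.6] th -73.1 tilt [0.001 0.001] F [ 1.  -0.3  0.3] w 34.3 q [ 0.68  0.51 -0.23  1.25  0.12  1.39 -0.82]
174 2943 [array([-3.8, -1.3,  0.9,  3.2,  5.6]), array([-56.4, -35. ,  -7.7,  23.9,  55.5])]
168 3849 [array([ 5.8, 61.5, 64.2, 67.1, 69.8]), array([-67.9, -46.8, -15. ,  20.2,  55.1])]
160 3502 [array([13.2, 42.6, 46.1, 49.4, 60.9]), array([-68. , -50.4, -23.9,   6.7,  54. ])]
```

View pics/w5.png

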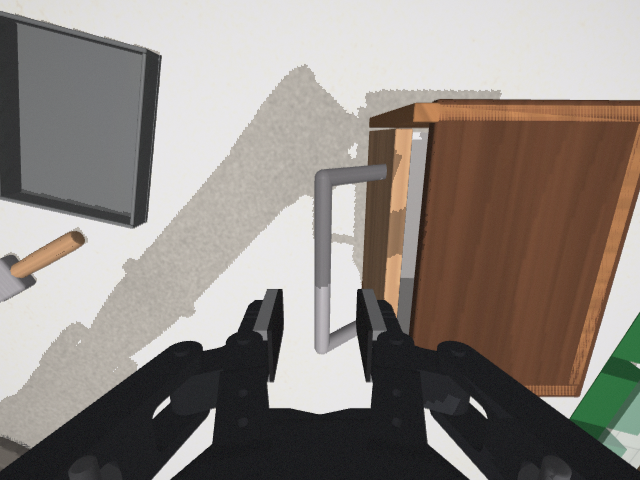

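Picture 5: bar handle runs at column ~323 between the open fingers, panel/case to the right; alignment is right. Descend, cage the bar loosely (gap ~14 mm), pull along the arc.

Request:
arm_command --series "0.6 0 0 0.6 0; 0.6 0.03 0 1.3 0; 0.6 0.03 0 1.9 0; 0.6 0.03 0 2.15 0; 0.6 0.03 0 2.15 0; 0.84 0.03 0 2.15 0; 0.84 0.03 0 2.15 0; 0.84 0.03 0 2.15 0; 0.84 -0.3 0 2.2 0; 0.84 -0.6 0 2.3 0; 0.84 -1 0 2.5 0; 0.84 -1.4 0 2.72 0; 0.84 -1.9 0 3.03 0; 0.84 -2.3 0 3.35 0; 0.84 -2.7 0 3.7 0; 0.84 -3 0 4; 0.84 -3.2 0 4.25 0; 0.84 -3.2 0 4.25 0"

```text
invalid input
```

One row lacked a number; refused. Resend.

Request:
arm_command --series "0.6 0 0 0.6 0; 0.6 0.03 0 1.3 0; 0.6 0.03 0 1.9 0; 0.6 0.03 0 2.15 0; 0.6 0.03 0 2.15 0; 0.84 0.03 0 2.15 0; 0.84 0.03 0 2.15 0; 0.84 0.03 0 2.15 0; 0.84 -0.3 0 2.2 0; 0.84 -0.6 0 2.3 0; 0.84 -1 0 2.5 0; 0.84 -1.4 0 2.72 0; 0.84 -1.9 0 3.03 0; 0.84 -2.3 0 3.35 0; 0.84 -2.7 0 3.7 0; 0.84 -3 0 4 0; 0.84 -3.2 0 4.25 0; 0.84 -3.2 0 4.25 0"

```text
t: 19.4
position: [510.8, -248.3, 93.8]
eef_rot: [-0.0, 0.803, -0.597, -0.002]
contact_force: [0.0, 0.1, -0.0]
width: 13.6
```

```bash
python3 - <<'E'
from h import *
st()
E
```

```text
t 19.40 [ 510.8 -248.3   93.8] th -73.3 tilt [-0.003  0.002] F [ 0.   0.1 -0. ] w 13.6 q [ 0.61  0.48 -0.25  1.64  0.13  1.04 -0.96]
```

Request:
arm_command --series "0.84 -0.15 0 0.2 0; 0.84 -0.3 0 0.4 0; 0.84 -0.4 0 0.55 0; 0.84 -0.5 0 0.7 0; 0.84 -0.6 0 0.75 0; 0.84 -0.7 0 0.8 0; 0.84 -0.7 0 0.8 0"

```text
t: 20.27
position: [509.7, -240.6, 75.4]
eef_rot: [0.003, 0.801, -0.599, 0.01]
contact_force: [2.7, -14.2, 8.5]
width: 13.2
```

```bash
cat >> h.py <<'E'
def handle(name):
    im,d,p,o,Rm=cam(name); W=cloud(d,p,o,Rm); x,y,z=np.moveaxis(W,-1,0)
    e=np.array([np.cos(np.radians(16.8)),np.sin(np.radians(16.8))]); f=np.array([-e[1],e[0]])
    a=x*e[0]+y*e[1]; b=x*f[0]+y*f[1]
    sat=im.astype(int).max(-1)-im.astype(int).min(-1)
    m=(abs(a-415)<50)&(b>-450)&(b<-330)&(z>60)&(z<125)
    for k in range(0,101,25):
        q=m&(abs(a-365-k)<6)
        if q.sum()>3: i=np.argsort(b[q])[-max(3,q.sum()//8):]; print(name,'a',365+k,'outermost b %.1f z %.1f'%(np.median(b[q][i]),np.median(z[q][i])),q.sum())
    w=m&(sat>12); 
    if w.any(): print('panel top z',np.percentile(z[w],[50,90,99]).round(1),'b',np.percentile(b[w],[1,50,99]).round(1))
    return im
E
python3 - <<'E'
from h import *
st(); save(handle('scene'),'s6.png'); handle('side')
E
```

```text
t 20.27 [ 509.7 -240.6   75.4] th -73.6 tilt [ 0.012 -0.016] F [  2.7 -14.2   8.5] w 13.2 q [ 0.59  0.47 -0.25  1.7   0.15  0.97 -1.  ]
scene a 415 outermost b -356.9 z 95.9 83
scene a 440 outermost b -374.9 z 98.8 88
scene a 465 outermost b -375.1 z 97.5 45
panel top z [117.  122.8 124. ] b [-449.1 -427.9 -415.8]
side a 365 outermost b -421.0 z 120.3 39
side a 390 outermost b -428.9 z 119.0 69
side a 415 outermost b -368.6 z 118.9 142
side a 440 outermost b -379.7 z 100.7 120
side a 465 outermost b -380.1 z 101.0 56
panel top z [110.3 120.7 123.8] b [-449.7 -436.7 -418.3]
```

Handle now at b≈−379, z≈96 (open expectation −378.5 / 96), force shows the stop. Unload, open a little, rise.

Request:
arm_command --series "0.84 -0.0 0 0 0; 0.84 0.3 0 0 0; 0.84 0.5 0 0 0; 0.75 0.5 0 0 0; 0.75 0.5 0 0 0; 0.75 0.5 0 -0.5 0; 0.75 0.5 0 -1.3 0; 0.75 0.5 0 -2.5 0; 0.75 0.5 0 -4 0; 0.75 0.5 0 -5.2 0; 0.75 0.5 0 -5.2 0"

```text
t: 21.75
position: [511.9, -244.5, 230.4]
eef_rot: [-0.001, 0.802, -0.597, 0.003]
contact_force: [0.1, 0.1, -0.3]
width: 21.7
```

```bash
python3 - <<'E'
from h import *
st(); handle('scene'); handle('side'); go(499.5,317.5,225,-9.7)
im,W=tops('scene')
E
```

```text
t 21.75 [ 511.9 -244.5  230.4] th -73.3 tilt [ 0.006 -0.003] F [ 0.1  0.1 -0.3] w 21.7 q [ 0.61  0.36 -0.27  1.46  0.1   1.33 -0.94]
scene a 365 outermost b -376.4 z 100.9 73
scene a 390 outermost b -375.7 z 99.3 75
scene a 415 outermost b -375.5 z 99.3 84
scene a 440 outermost b -375.4 z 101.0 81
scene a 465 outermost b -375.6 z 100.7 41
panel top z [117.9 122.7 124.7] b [-449.2 -425.2 -415.9]
side a 365 outermost b -380.3 z 100.2 74
side a 390 outermost b -380.1 z 100.8 108
side a 415 outermost b -380.3 z 101.4 111
side a 440 outermost b -379.7 z 101.7 111
side a 465 outermost b -378.5 z 100.7 53
panel top z [112.4 122.2 124.6] b [-449.6 -435.2 -418. ]
units [-18.02  -5.05   0.06] roll -10.6 th0 -73.3
scene uv [218. 135.] z 76 [ 537.3 -388.6] [130.5 131.1] 16.8
scene uv [170. 174.] z 77 [ 644.2 -387. ] [ 18. 207.] 19.6
scene uv [218. 283.] z 78 [ 744.9 -132. ] [69.2 68.5] 31.5
scene uv [516. 375.] z 76 [559.6 319. ] [114.5 200.8] 80.3
scene uv [432. 359.] z 76 [604.7 223.2] [90.5 58.4] 80.8
scene uv [287. 352.] z 80 [749.4  36.1] [43.7 51.8] 52.3
```

Bin fully open (panel top edge 117–124 mm, handle z 96). Now fetch the home sleeve.

Request:
arm_command --series "0.4 -1 -0.2 0 -0.6; 0 -2.4 -0.6 0 -1.3; 0 -4 -1 0 -2.2; 0 -5.6 -1.5 0 -3.2; 0 -7.2 -2 0 -4.2; 0 -8.8 -2.5 0 -5.2; 0 -10.4 -2.9 0 -6.1; 0 -12 -3.4 0 -7.1; 0 -13.6 -3.8 0 -8; 0 -15.2 -4.3 0 -8.9; 0 -16.6 -4.7 0 -9.7; 0 -17.6 -5 0 -10.3; 0 -18 -5.05 0 -10.6; 0 -18.02 -5.05 0 -10.6; 0 -18.02 -5.05 0 -10.6; 0 -18.02 -5.05 0 -10.6"

```text
t: 23.9
position: [500.6, 315.4, 226.8]
eef_rot: [0.001, 0.996, -0.086, 0.0]
contact_force: [-0.3, -0.4, -0.1]
width: 85.2
```

```bash
python3 - <<'E'
from h import *
st(); go(499.5,317.5,42,-9.7); im,W=tops('wrist')
E
```

```text
t 23.90 [500.6 315.4 226.8] th -9.9 tilt [ 0.    -0.001] F [-0.3 -0.4 -0.1] w 85.2 q [-0.14  0.48 -0.68  1.38  0.3   1.39 -1.  ]
units [-0.05 -0.07  6.16] roll -0.03 th0 -9.9
wrist uv [353. 187.] z 76 [560.1 319.5] [112.5 199.5] 80.9
wrist uv [444. 283.] z 76 [605.9 224.2] [90.9 57.5] 80.0
```

Request:
arm_command --series "0 -0.05 -0.07 1.2 0; 0 -0.05 -0.07 2.8 0; 0 -0.05 -0.07 4.3 0; 0 -0.05 -0.07 5.5 0; 0 -0.05 -0.07 6.1 0; 0 -0.05 -0.07 6.15 0; 0 -0.05 -0.07 6.15 0; 1 -0.05 -0.07 6.15 0; 1 -0.05 -0.07 6.15 0; 1 -0.05 -0.07 6.15 0; 1 -0.05 -0.07 6.15 0; 1 -0.05 -0.07 6.15 0; 1 -0.05 -0.07 6.15 0" --newtons 35

```text
t: 25.58
position: [499.7, 320.3, 43.8]
eef_rot: [-0.001, 0.996, -0.085, 0.001]
contact_force: [0.5, -0.3, 5.2]
width: 55.2
```

Request:
arm_command --series "1 0 0.2 0 0; 1 0 0.5 0 0; 1 0 0.8 0 0; 1 0 1.1 0 0; 1 0 1.4 0 0; 1 0 1.7 0 0; 1 0 2 0 0; 1 0 2.3 0 0; 1 0 2.6 0 0; 1 0 2.9 0 0; 1 0 3 0 0; 1 0 3 0 0"

```text
t: 27.08
position: [484.5, 232.3, 43.7]
eef_rot: [-0.002, 0.996, -0.085, 0.001]
contact_force: [-0.2, 3.7, 7.2]
width: 55.6
```

```bash
python3 - <<'E'
from h import *
st(); im,W=tops('wrist'); save(im,'w7.png'); tops('scene')
E
```

```text
t 27.07 [484.5 232.3  43.7] th -9.7 tilt [0.003 0.003] F [-0.2  3.7  7.2] w 55.6 q [-0.01  0.55 -0.64  1.77  0.39  0.94 -0.98]
wrist uv [601. 313.] z 76 [588.  224.8] [35.4 97.2] 3.0
wrist uv [319. 321.] z 76 [485.  236.9] [77.6 83. ] 79.9
scene uv [222. 133.] z 76 [ 536.7 -388.3] [130.3 130.7] 16.3
scene uv [170. 174.] z 77 [ 643.5 -385.8] [ 17.4 208.1] 20.6
scene uv [218. 283.] z 79 [ 744.8 -132. ] [68.6 68. ] 49.1
scene uv [459. 296.] z 76 [478.5 198.6] [28.3 58.4] 80.4
scene uv [488. 322.] z 76 [488.3 257.9] [31.7 57.7] 80.4
scene uv [432. 359.] z 76 [604.6 223.1] [90.4 58.1] 80.1
scene uv [287. 352.] z 79 [750.6  37.3] [41.4 51.5] 46.9
scene uv [516. 401.] z 76 [566.8 363.2] [ 24.7 200.6] 79.9
```

Request:
arm_command --series "1 0 0 -0.5 0; 1 0 0 -1.3 0; 1 0 0 -2.5 0; 1 0 0 -4 0; 1 0 0 -5.3 0; 1 0 0 -6 0; 1 0 0 -6.1 0; 1 0 0 -6.1 0"

```text
t: 28.18
position: [482.7, 229.8, 224.1]
eef_rot: [0.001, 0.996, -0.085, -0.001]
contact_force: [0.3, -0.3, -0.4]
width: 55.4
```

```bash
python3 - <<'E'
from h import *
st(); go(536.3,-340.5,224,-73.2)
E
```

```text
t 28.18 [482.7 229.8 224.1] th -9.7 tilt [-0.002 -0.002] F [ 0.3 -0.3 -0.4] w 55.4 q [ 0.06  0.37 -0.72  1.54  0.25  1.33 -0.86]
units [ 4.97 18.43  0.03] roll 10.58 th0 -9.7
```

Request:
arm_command --series "1 0.2 0.8 0 0.5; 1 0.6 2.2 0 1.3; 1 1 3.7 0 2.2; 1 1.4 5.2 0 3.1; 1 1.8 6.7 0 4; 1 2.2 8.2 0 4.9; 1 2.6 9.7 0 5.8; 1 3 11.2 0 6.7; 1 3.4 12.7 0 7.5; 1 3.8 14.2 0 8.3; 1 4.2 15.7 0 9.1; 1 4.6 17 0 9.8; 1 4.9 18 0 10.3; 1 4.97 18.4 0 10.6; 1 4.97 18.4 0 10.6; 1 4.97 18.4 0 10.6; 1 4.97 18.4 0 10.6"

```text
t: 30.3
position: [537.9, -336.4, 225.6]
eef_rot: [-0.0, 0.803, -0.596, -0.0]
contact_force: [0.3, 0.5, -0.5]
width: 55.5
```

```bash
python3 - <<'E'
from h import *
st(); go(536.3,-340.5,122,-73.2); im,W=tops('wrist'); save(im,'w8.png'); im,W=tops('side'); save(im,'side8.png')
E
```

```text
t 30.30 [ 537.9 -336.4  225.6] th -73.1 tilt [0.    0.001] F [ 0.3  0.5 -0.5] w 55.5 q [ 0.7   0.51 -0.28  1.25  0.13  1.4  -0.84]
units [0.12 0.09 3.45] roll 0.01 th0 -73.1
wrist uv [310. 171.] z 77 [ 578.6 -314.7] [59.1 15.7] 16.8
side uv [459. 163.] z 75 [567.3 360.4] [ 25.8 204.4] 79.8
side uv [422. 197.] z 76 [605.5 223.2] [96.9 60.5] 81.0
side uv [194. 291.] z 77 [ 541. -328.] [79.1 20.2] 16.5
side uv [324. 319.] z 78 [ 744.8 -133.7] [69.8 68.4] 5.1
side uv [173. 362.] z 77 [ 662.1 -426.6] [ 26.3 132. ] 6.2
```

View pics/w8.png

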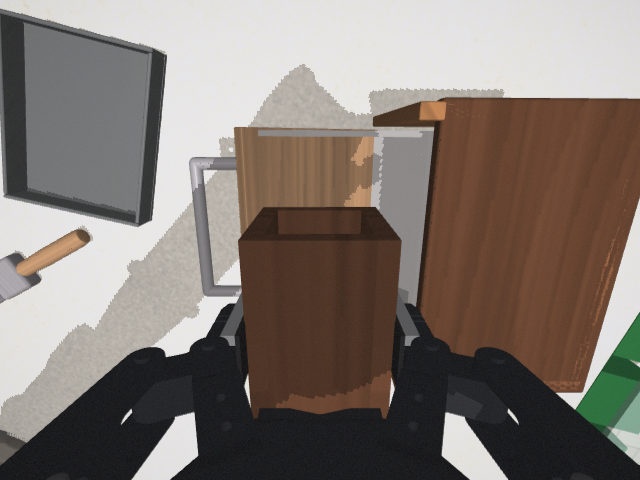

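Picture 8: sleeve held level over the open bucket mouth (cols 240–400), clear of case edge (col ~430) and panel. Lower and release.

Request:
arm_command --series "1 0.1 0 0.6 0; 1 0.12 0 1.3 0; 1 0.12 0 2 0; 1 0.12 0 2.6 0; 1 0.12 0 3 0; 1 0.12 0 3.3 0; 1 0.12 0 3.4 0; 1 0.12 0 3.4 0"

```text
t: 31.4
position: [538.7, -341.9, 123.6]
eef_rot: [-0.0, 0.802, -0.597, 0.0]
contact_force: [0.6, 0.6, -0.3]
width: 55.3
```

```bash
python3 - <<'E'
from h import *
st()
E
```

```text
t 31.40 [ 538.7 -341.9  123.6] th -73.3 tilt [ 0.001 -0.   ] F [ 0.6  0.6 -0.3] w 55.3 q [ 0.71  0.58 -0.27  1.4   0.16  1.18 -0.85]
```

Request:
arm_command --series "0.2 0 0 0 0; 0.2 0 0 0 0; 0.2 0 0 0 0; 0.2 0 0 0 0; 0.2 0 0 -0.5 0; 0.2 0 0 -1.3 0; 0.2 0 0 -2.3 0; 0.2 0 0 -3.3 0; 0.2 0 0 -3.8 0; 0.2 0 0 -3.8 0"

```text
t: 32.65
position: [539.0, -341.8, 238.7]
eef_rot: [-0.0, 0.802, -0.597, 0.001]
contact_force: [0.2, 0.1, -0.2]
width: 68.5
```

```bash
python3 - <<'E'
from h import *
st(); im,W=tops('wrist'); save(im,'w9.png'); handle('side'); handle('scene'); go(605,223.5,230,-9.7)
E
```

```text
t 32.65 [ 539.  -341.8  238.7] th -73.3 tilt [ 0.002 -0.001] F [ 0.2  0.1 -0.2] w 68.5 q [ 0.71  0.51 -0.27  1.22  0.13  1.43 -0.83]
wrist uv [313. 229.] z 77 [ 546.2 -368.2] [152.6  99.1] 16.6
wrist uv [354. 220.] z 77 [ 546.7 -372.7] [91.1 21.8] 11.8
wrist uv [389. 220.] z 77 [ 556.2 -403.8] [90.7 21.6] 21.1
side a 365 outermost b -381.3 z 101.2 65
side a 390 outermost b -379.8 z 101.1 111
side a 415 outermost b -379.2 z 101.1 111
side a 440 outermost b -379.6 z 101.5 111
side a 465 outermost b -379.6 z 100.6 53
panel top z [112.3 122.  124.1] b [-449.7 -435.2 -418.1]
scene a 365 outermost b -377.0 z 99.5 74
scene a 390 outermost b -375.7 z 98.9 73
scene a 415 outermost b -375.2 z 98.9 81
scene a 440 outermost b -375.5 z 98.5 83
scene a 465 outermost b -375.2 z 98.5 39
panel top z [118.2 123.  124.5] b [-449.2 -424.9 -416.4]
units [-17.39  -7.56   0.21] roll -10.6 th0 -73.3
```

View pics/w9.png

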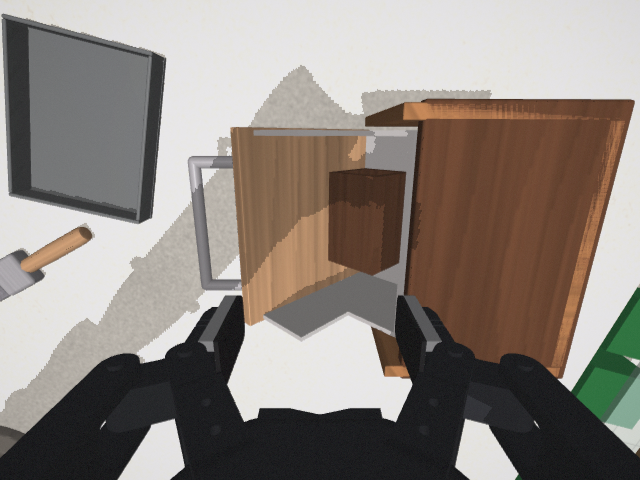

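Picture 9: sleeve lies in the V of the bin (around (367,220)); bin still open. Now the stopped sleeve.

Request:
arm_command --series "0.2 -0.8 -0.3 0 -0.5; 0.1 -2.1 -0.9 0 -1.3; 0 -3.6 -1.6 0 -2.2; 0 -5.1 -2.2 0 -3.1; 0 -6.6 -2.9 0 -4; 0 -8.1 -3.5 0 -4.9; 0 -9.6 -4.2 0 -5.8; 0 -11.1 -4.8 0 -6.7; 0 -12.6 -5.5 0 -7.6; 0 -14.1 -6.1 0 -8.5; 0 -15.5 -6.7 0 -9.4; 0 -16.6 -7.2 0 -10.1; 0 -17.3 -7.5 0 -10.6; 0 -17.4 -7.56 0.2 -10.6; 0 -17.4 -7.56 0.2 -10.6; 0 -17.4 -7.56 0.2 -10.6"

```text
t: 34.8
position: [606.2, 221.1, 230.8]
eef_rot: [0.001, 0.996, -0.086, -0.0]
contact_force: [0.5, -0.1, -0.0]
width: 85.6
```

```bash
python3 - <<'E'
from h import *
st(); go(605,223.3,43,-9.7); im,W=tops('wrist')
E
```

```text
t 34.80 [606.2 221.1 230.8] th -9.9 tilt [-0.    -0.002] F [ 0.5 -0.1 -0. ] w 85.6 q [-0.02  0.59 -0.63  1.2   0.33  1.46 -0.77]
units [-0.05 -0.08  6.26] roll -0.03 th0 -9.9
wrist uv [240.  59.] z 76 [567.5 363.6] [ 23.5 200.1] 80.0
wrist uv [318. 217.] z 76 [605.7 224.1] [90.5 56.1] 80.2
wrist uv [501. 468.] z 78 [ 765.9 -111.8] [12.4 45.3] 39.0
```

Request:
arm_command --series "0 -0.05 -0.05 1.2 0; 0 -0.05 -0.05 2.8 0; 0 -0.05 -0.05 4.3 0; 0 -0.05 -0.05 5.5 0; 0 -0.05 -0.05 6.1 0; 0 -0.05 -0.05 6.25 0; 0 -0.05 -0.05 6.25 0; 1 -0.05 -0.05 6.25 0; 1 -0.05 -0.05 6.25 0; 1 -0.05 -0.05 6.25 0; 1 -0.05 -0.05 6.25 0; 1 -0.05 -0.05 6.25 0; 1 -0.05 -0.05 6.25 0" --newtons 35

```text
t: 36.48
position: [605.6, 225.6, 45.4]
eef_rot: [-0.001, 0.996, -0.085, 0.001]
contact_force: [-0.2, -0.6, 5.5]
width: 55.4
```

Request:
arm_command --series "1 0 0.2 0 0; 1 0 0.5 0 0; 1 0 0.6 -0.4 0; 1 0 0.6 -1.2 0; 1 0 0.6 -2.4 0; 1 0 0.6 -3.8 0; 1 0 0.6 -4.6 0; 1 0 0.6 -5 0; 1 0 0.6 -5 0"

```text
t: 37.6
position: [601.5, 206.9, 193.8]
eef_rot: [0.0, 0.996, -0.085, -0.0]
contact_force: [-0.7, -0.5, -1.7]
width: 55.5
```

```bash
python3 - <<'E'
from h import *
st(); go(549,-89,190,3.3)
E
```

```text
t 37.60 [601.5 206.9 193.8] th -9.7 tilt [-0.    -0.001] F [-0.7 -0.5 -1.7] w 55.5 q [ 0.02  0.59 -0.63  1.29  0.34  1.37 -0.76]
units [-0.06 10.02  0.13] roll -2.17 th0 -9.7
```

Request:
arm_command --series "1 0 0.8 0 -0.2; 1 0 2.2 0 -0.5; 1 0 3.8 0 -0.8; 1 0 5.4 0 -1.2; 1 -0.03 7 0 -1.6; 1 -0.06 8.5 0 -1.9; 1 -0.06 9.6 0 -2.17; 1 -0.06 10.02 0 -2.17; 1 -0.06 10.02 0 -2.17; 1 -0.06 10.02 0 -2.17"

```text
t: 38.85
position: [549.2, -85.9, 193.6]
eef_rot: [-0.001, 1.0, 0.031, -0.0]
contact_force: [-0.6, 1.0, -1.9]
width: 55.7
```

```bash
python3 - <<'E'
from h import *
st(); go(549,-89,32,3.3)
E
```

```text
t 38.85 [549.2 -85.9 193.6] th 3.5 tilt [-0.     0.002] F [-0.6  1.  -1.9] w 55.7 q [ 0.6   0.42 -0.66  1.54  0.27  1.27 -0.03]
units [-0.01  0.11  5.39] roll 0.03 th0 3.5
```

Request:
arm_command --series "1 0 0.05 1 0; 1 0 0.05 2.3 0; 1 0 0.05 3.5 0; 1 0 0.05 4.4 0; 1 0 0.05 5 0; 1 0 0.05 5.25 0; 1 0 0.05 5.35 0; 1 0 0.05 5.4 0; 1 0 0.05 5.4 0"

```text
t: 39.98
position: [549.8, -90.3, 32.5]
eef_rot: [0.0, 1.0, 0.029, 0.001]
contact_force: [-0.8, -0.0, -0.9]
width: 55.6
```

```bash
python3 - <<'E'
from h import *
st(); im,W=tops('scene',50,70)
E
```

```text
t 39.98 [549.8 -90.3  32.5] th 3.3 tilt [ 0.001 -0.   ] F [-0.8 -0.  -0.9] w 55.6 q [ 0.55  0.59 -0.59  1.72  0.39  0.94 -0.13]
scene uv [208. 143.] z 62 [ 535.1 -396.4] [122.1 116.5] 16.8
scene uv [169. 178.] z 60 [ 645.3 -394.5] [ 18.7 194.2] 18.7
scene uv [320. 239.] z 63 [548.5 -68.2] [76.2 49.9] 11.3
scene uv [216. 278.] z 61 [ 737.  -145.3] [32.7 59.3] 59.7
scene uv [517. 356.] z 66 [493.8 325.8] [75.1 49.8] 80.7
scene uv [288. 358.] z 63 [751.3  39.6] [41.8 58.3] 55.9
scene uv [467. 401.] z 66 [605.5 306.6] [75.1 75.6] 80.3
```

Request:
arm_command --series "1 0 0 0.06 0; 1 0 0 0.08 0; 0.15 0 0 0.06 0; 0.1 0 0 0 0; 0.1 0 0 0 0; 0.1 0 0 0 0; 0.1 0 0 -0.6 0; 0.1 0 0 -1.6 0; 0.1 0 0 -3 0; 0.1 0 0 -4.5 0; 0 0 0 -6 0; 0 0 0 -6.5 0; 0 0 0 -6.5 0; 0 0 0 -6.5 0"

```text
t: 41.78
position: [548.0, -90.3, 225.2]
eef_rot: [-0.0, 1.0, 0.029, -0.002]
contact_force: [-0.5, -0.3, -0.8]
width: 85.5
```

```bash
python3 - <<'E'
from h import *
st(); im,W=tops('wrist',50,70); im,W=tops('side',50,70);save(im,'side10.png'); handle('side'); tops('scene')
E
```

```text
t 41.77 [548.  -90.3 225.2] th 3.3 tilt [-0.003  0.   ] F [-0.5 -0.3 -0.8] w 85.5 q [ 0.61  0.4  -0.67  1.48  0.25  1.35 -0.02]
wrist uv [542.  93.] z 62 [736.1  30. ] [36.3 59. ] 15.7
wrist uv [321. 219.] z 60 [549.4 -91.5] [56.1 90. ] 3.4
wrist uv [498. 258.] z 61 [ 728.  -120.4] [64.2 26.7] 55.5
wrist uv [535. 284.] z 61 [ 758.7 -139.1] [59.8 31.7] 61.5
side uv [444. 173.] z 64 [563.5 315.7] [ 96.1 202.6] 86.2
side uv [292. 247.] z 60 [548.7 -93.9] [61.3 91.9] 2.7
side uv [179. 295.] z 62 [ 527.1 -363.4] [126.2  53.9] 16.9
side uv [176. 364.] z 60 [ 661.1 -424.4] [  5.3 129.4] 17.0
side a 365 outermost b -379.6 z 101.0 65
side a 390 outermost b -380.4 z 101.0 107
side a 415 outermost b -379.8 z 101.9 115
side a 440 outermost b -379.9 z 101.8 115
side a 465 outermost b -379.3 z 99.9 67
panel top z [112.7 122.1 124.3] b [-449.7 -435.4 -418. ]
scene uv [217. 134.] z 75 [ 535.4 -389.2] [126.9 130.6] 16.6
scene uv [207. 148.] z 77 [ 550.  -387.5] [92.9 50.4] 15.6
scene uv [171. 174.] z 77 [ 645.  -385.9] [ 17.3 208.6] 22.9
scene uv [218. 283.] z 78 [ 744.9 -131.9] [69.  68.1] 87.6
scene uv [287. 351.] z 80 [749.9  37.1] [44.1 52.1] 54.5
scene uv [516. 401.] z 76 [566.8 364. ] [ 25.1 201.6] 80.3
```

View pics/side10.png

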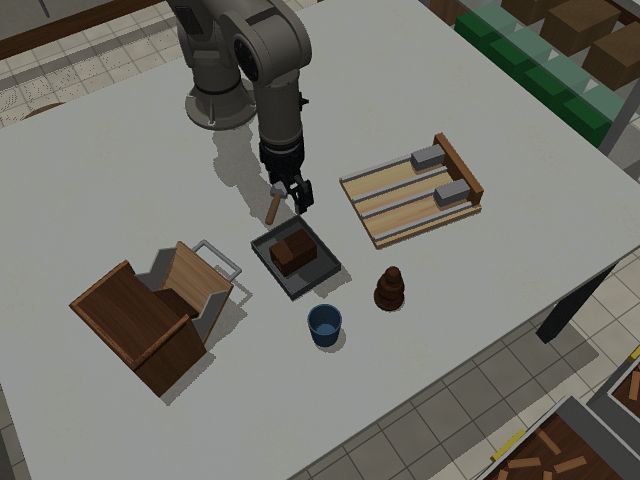

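The side view shows one sleeve flat in the tray at (293,253) and the other in the open bin at (180,300). The cup, figure and brush have not moved, and the arm is clear. Handing in.

```bash
python3 -c "
from h import *
st(); print(r.job_done())"
```

```text
t 41.98 [548.3 -90.2 225.3] th 3.3 tilt [-0.003  0.001] F [-0.2  0.3 -0.8] w 85.3 q [ 0.61  0.4  -0.67  1.48  0.25  1.35 -0.02]
the job is handed in; nothing more can be done
None
```

The job is handed in at about 42 s, with every step done in the order asked. `job_done` gives no verdict, so what follows is from my own checks.

- **Trying the sleeves:** The sleeve in the board's x = -60 mm lane went fully home against the stop block. The one in the x = +60 mm lane stopped at the pin's nose: about 30 N of push moved it no further. I left both there before opening the bin.
- **Bin:** I pulled it out to its stop, where the panel's top edge measured about 117–124 mm and the handle about 96 mm above the table. It had not moved since when I last measured it.
- **Home sleeve:** I drew it back about 88 mm, lifted it and dropped it into the bin. It lies in the V.
- **Stopped sleeve:** It lies flat in the tray, centred within about 2 mm, with its top at 60 mm.
- **Bystanders:** The cup and figure measured where they started, within the cameras' noise. The brush I checked only by eye in the last picture, where it looked unmoved.
- **Arm:** It ended about 225 mm up, touching nothing. The largest force I read at the end of a move was about 38 N at the wrist; I did not see the peaks within moves.

No checks failed or disagreed. One move call was refused because a row lacked a number, and I sent it again corrected.

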